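Sort sample tubes by length, then hold the autosampler's sprung pusher open

ROBOT

A 6-joint arm with a two-finger parallel gripper is mounted at the origin on the work surface. World frame = base frame: x ahead of the robot, y to its left, z up, the work surface at z = 0. Lengths are in m, angles in degrees, forces in N, time in s.
With the tool pointing down it reaches from about 0.4 to 0.825 m from the base axis. Payload 7 kg.
Tool frame: the origin (TCP) lies midway between the tips of the shut fingers; the grasp point (between the pads) lies 19 mm behind it (ctrl.grip_point_offset is the distance from the TCP to the grasp point, in m); x points along the fingers, y is the direction in which the jaws open and shut, and the axes are right-handed (so a half turn about x gives the same grasp; the last joint's range is limited). The gripper opens to 88 mm and grips with 3 to 60 N. Pads are 19 mm wide; open, the fingers measure 130 mm over their backs; the gripper's body (78 mm by 193 mm) begins 47 mm behind the grasp point.
Start: joints at [86.064, 20.546, 0.682, 0, -70.136, -16.507], TCP at [0.236, 0.632, 0.227] pointing down, gripper open.
Joint ranges: [-176.03, 176.03], [-82.01, 121.73], [-58.28, 71.71], [-173.87, 95.51], [-174.79, -0.11], [-173.66, 173.66]. Speed limits (degrees/s): [136.94, 136.94, 172.46, 180, 180, 180].

INTERFACE

Orientations are given as [roll, pitch, yaw] about the fixed x, y, z axes, in that order (R = Rz(yaw) Ry(pitch) Rx(roll)).
In Python, from plant import ctrl gives the robot as it stands.
- The arm moves only by the tool drive_tool, never from a script. Its argument "plan" is a list of rows, each a list of 3 entries, a list of its own where there are three numbers: the shift along the tool's x, y, z in m, then the turn, a rotation vector about the tool's x, y, z in degrees, then the opening, from 0 (shut) to 1 (fully open). In form: [[[dx, dy, dz], [wx, wy, wz], grip], ...]. A call has 1 to 20 rows; each row is the pose to reach, as a shift and turn from the pose measured when the call began, along the tool's axes at that moment; what a row does not reach only later rows make up. A row lasts 1/12 s, in which the tool goes at most 41.7 mm and 7.16 degrees, less where a joint would pass 70% of its speed; a pose out of reach is approached as far as the arm can. A call with a gripper value outside its range is refused whole. The fingers move at their own pace and stop on an object; the grip force is fixed at half the most. Time passes only in rows, so rows that repeat a pose let the fingers close. It gives the time, the measured TCP pose, the force and the opening at its end, in the units of the state.
- ctrl.get_obs(): the state, without advancing time (a new reading comes with each control period).
- ctrl.snapshot(name): name is "side" or "top" or "wrist"; returns the picture (384x512x3 uint8, blue, green, red); there is no depth.
- ctrl.get_calibration(name): a dict with "fx", "fy", "cx", "cy" (pixels), "R" (3x3) and "t" (3): a world point X has camera coordinates R X + t. Camera axes: x right, y down, z forward; pixel columns grow to the right and rows downward; lengths in m; the calibration is good to about 2 mm. A picture is of the moment at which its call begins: read the wrist's pose just before it. get_calibration takes no time and is no camera call; for the wrist camera it gives the pose at the moment of the call.
- ctrl.close_job(): hands the job in, once; it reports no verdict.
Trained networks look in the newest picture that a camera, given by its name, has taken for a name from the list of things; names that differ only in an ending like _2 or _b are one class to them, and where a whole thing is asked for, a point or a joint stands for the part that bears it (a point fixed in the world has none). Each returns a list of dicts, best first, with "confidence" (0 to 1); they miss things now and then, are a little off and sometimes report something else, mostly with a low value. They report only what shows in the picture. A call takes as long as a camera call.
- ctrl.cut_out(camera, name): "pixels" (384x512 bool, what is visible of it) and "pixel" ([column, row] in pixels, amid what is visible of it).
- ctrl.landmark_of(camera, name): "pixel" ([column, row] in pixels: a listed point, or the origin of a listed thing).
The state is a dict: "clock": time; "joint_pos": joint angles; "qvel": joint speeds; "tau": joint torques, N m; "tool_pos": TCP position; "orientation": TCP orientation; "force": force on the tool from outside, world axes, zero at the start; "moment": the same for the moment, N m; "opening": finger opening in m.
Only numpy, scipy, OpenCV 4.12 (cv2) and the standard library are available. Lean on these libraries where they do the work, as an engineer would, in place of code of your own. Each camera call takes 0.05 s, during which the arm holds its last target. There are 200 camera calls.

TASK

Move the three capped sample tubes from the plain holding rack into the stepped rack, short tubes in the raised row and the long tube in the low row so that all the caps come level; keep them upright and lower each one to the bottom of its socket before letting go. Then pull the autosampler's spring-return rack pusher back by its black grip until its pointer stands at the white line of the clip on the tray's rim, and finish while still holding it there, so that a colleague can set the rack in the tray. Leave everything else on the bench where it stands.

Things in the scene. Friction and masses are not known exactly. Their poses are not given: they have to be found in the camera images.
- short_tube_1: Loose capped plastic sample tube, 13 mm in diameter and 81 mm long overall: rounded foot, paper label, and a ribbed dark grey cap 17 mm in diameter and 20 mm high that forms its top. About 14 g. Origin: centre of its underside; z runs up along the tube to the cap. At the start it stands in the holding rack.
- short_tube_2: Loose capped plastic sample tube, 13 mm in diameter and 81 mm long overall: rounded foot, paper label, and a ribbed dark grey cap 17 mm in diameter and 20 mm high that forms its top. About 14 g. Origin: centre of its underside; z runs up along the tube to the cap. At the start it stands in the holding rack.
- long_tube: Loose capped plastic sample tube, 13 mm in diameter and 106 mm long overall: rounded foot, paper label, and a ribbed dark grey cap 17 mm in diameter and 20 mm high that forms its top. About 14 g. Origin: centre of its underside; z runs up along the tube to the cap. At the start it stands in the holding rack.
- holding_rack: Plain white rack, 172 x 50 x 45 mm (x, y, z), fixed to the bench. One row of five square sockets 16 mm wide and 40 mm deep (floor 5 mm above the bench) along its x axis at x = -64, -32, 0, 32 and 64 mm; the tubes start in the first, third and fifth. Origin: centre of the underside.
- stepped_rack: Grey two-step rack, 96 x 134 mm (x, y), fixed. Origin: centre of the underside. Each step has four round sockets, 17 mm in diameter with a chamfered mouth, 40 mm deep, at y = -45, -15, 15, 45 mm. Low row: x = -24 mm, top 45 mm, socket floors 5 mm above the bench. Raised row: x = +24 mm, top 70 mm, floors 30 mm above the bench. Sorted, all cap tops are 111 mm above the bench.
- sampler: Autosampler, fixed: cream housing 215 x 186 mm, 150 mm high, and in front of it (-x) an open feed tray 162 mm wide, rims 45 mm high. Origin: on the bench below the grip's home place; the housing's face is at x = +55 mm, the tray's front end at x = -180 mm; z up.
- pusher: Rack pusher in the tray: black carriage in a slot of the tray floor, aluminium push plate (top 70 mm above the bench) and upright black post with a grip. Slides up to 145 mm along its own -x axis, away from the housing; a spring draws it home, about 5 N at home, 8 N at 100 mm. Origin: on the bench below the grip, moving with it; +x points to the housing, z up.
- pusher_grip (a point): The point to grip: in the middle of the grip, 130 mm above the bench. The grip is an upright block 14 mm thick (along the pusher's x) and 36 mm wide (y), from 98 to 150 mm above the bench; pinch it from above across its thickness.
- pusher_pointer (a point): Tip of the pusher's pointer: a flat black arm with a white centre line that reaches from the pusher over the tray's rim on the pusher's -y side, 48 mm above the bench. It moves with the pusher, in line with the grip's centre along x.
- load_mark: Small black clip, 22 mm long, fixed outside the tray's rim on the pusher's -y side, with a white line across its middle. Origin: on the white line, at the rim; its x axis is parallel to the pusher's, and the pointer is at the mark when its x in the clip's frame is 0. It sits 70 to 120 mm from the pointer's home place, in the direction of the pull.
- marker_pen: Bystander: dark marker pen, 135 mm, lying. Origin under its middle.
- oil_bottle: Bystander: amber oil bottle, 28 mm in diameter, 66 mm high. Origin under its centre.
- staining_jar: Bystander: glass slide staining jar with lid, 52 x 66 x 92 mm. Origin under its centre.
- petri_dish: Bystander: closed flat dish, 95 mm in diameter, 16 mm high. Origin under its centre.
- tally_counter: Bystander: steel hand tally counter, 48 mm in diameter, 28 mm high. Origin under its centre.
- slide_box: Bystander: grey slide box, 88 x 100 x 34 mm. Origin under its centre.
- beaker: Bystander: small empty glass beaker, 68 mm in diameter, 85 mm high. Origin under its centre.

How it is judged:
By the outcome, as a careful person would: the job done as asked, in the order asked, and still so for the second after the job is handed in, while the arm keeps its last pose, push and grip.
It also fails if it takes over 72 s, if anything falls off the work surface, if the arm or the gripper's body presses on something with over 40 N, if the wrist force passes 120 N, or if a joint passes its speed limit or range.

## Working session

There is one attempt and no reset: what is moved stays moved. The work goes in short steps, Python scripts to look and compute and a tool call to move; the robot and the scene stay as the last step left them, time stands still between calls to the robot, and variables do not carry over. Pictures are saved under pics/ and viewed, about 8 in all and at most 12, crops included, and the job is handed in when it is done.

Besides the shell and the picture viewer there is one more tool, called after "Emit:" as name(argument=value, ...), one argument or row to a line, values as JSON. drive_tool: Moves the arm, as the interface text tells. Its arguments: {"type":"object","properties":{"plan":{"type":"array","items":{"type":"array"}}},"required":["plan"]}

```bash
mkdir -p pics; ls
cat > h.py <<'E'
import numpy as np, cv2
from plant import ctrl
from scipy.spatial.transform import Rotation as Ro
def ray(cal,px):
    R=np.array(cal["R"]);t=np.array(cal["t"])
    d=R.T@np.array([(px[0]-cal["cx"])/cal["fx"],(px[1]-cal["cy"])/cal["fy"],1.])
    return -R.T@t,d
def atz(cal,px,z):
    c,d=ray(cal,px);return c+d*(z-c[2])/d[2]
def proj(cal,X):
    p=np.array(cal["R"])@np.array(X)+np.array(cal["t"]);return [cal["fx"]*p[0]/p[2]+cal["cx"],cal["fy"]*p[1]/p[2]+cal["cy"]]
def tri(ps):
    A=np.zeros((3,3));b=np.zeros(3)
    for cal,px in ps:
        c,d=ray(cal,px);d/=np.linalg.norm(d);P=np.eye(3)-np.outer(d,d);A+=P;b+=P@c
    return np.linalg.solve(A,b)
def obs():
    o=ctrl.get_obs();R=Ro.from_euler('xyz',o["orientation"],degrees=True).as_matrix()
    return o,np.array(o["tool_pos"]),R
E
python3 - <<'E'
from h import *
np.set_printoptions(precision=4,suppress=True)
o,p,R=obs();print(o["clock"],p,o["orientation"],o["opening"],ctrl.grip_point_offset);print(R)
ims={}
for c in["side","top","wrist"]:
    cal=ctrl.get_calibration(c);im=ctrl.snapshot(c);ims[c]=im
    print(c,"cam at",-np.array(cal["R"]).T@np.array(cal["t"]))
    cv2.imwrite(f"pics/{c}0.png",im)
    for n in ["short_tube_1","long_tube","holding_rack","stepped_rack","sampler","pusher","pusher_grip","pusher_pointer","load_mark"]:
        for d in ctrl.landmark_of(c,n)[:4]:
            if d["confidence"]>.2: print(c,n,np.round(d["pixel"],1),round(d["confidence"],2),atz(cal,d["pixel"],dict(pusher_grip=.13,pusher_pointer=.048,load_mark=.045).get(n,0.005 if 'tube' in n else 0)))
cv2.imwrite("pics/a0.png",cv2.resize(ims["top"],(800,600)))
E
```

```text
pics
0.0 [0.2356 0.632  0.2256] [  94.3779   89.9078 -106.0739] 0.08744822791389291 0.0188
[[-0.0004 -0.3494 -0.937 ]
 [-0.0015 -0.937   0.3494]
 [-1.      0.0016 -0.0001]]
side cam at [ 0.0858 -0.6341  0.8137]
side short_tube_1 [218.9 150.1] 0.69 [0.6614 0.3074 0.005 ]
side short_tube_1 [305.8 327.6] 0.53 [ 0.4647 -0.3094  0.005 ]
side short_tube_1 [324.7 311.1] 0.45 [ 0.5228 -0.3045  0.005 ]
side long_tube [341.6 290.8] 0.62 [ 0.5886 -0.2897  0.005 ]
side holding_rack [325.2 311.4] 0.85 [ 0.5259 -0.3037  0.    ]
side holding_rack [226.4 175.1] 0.4 [0.6149 0.1987 0.    ]
side stepped_rack [275.9 234.6] 0.79 [ 0.5819 -0.0686  0.    ]
side stepped_rack [308.4 329.1] 0.7 [ 0.469  -0.3132  0.    ]
side stepped_rack [394.3 288. ] 0.54 [ 0.6911 -0.3534 -0.    ]
side stepped_rack [192.4 169.9] 0.26 [0.5487 0.2784 0.    ]
side sampler [192.2 167. ] 0.78 [0.5553 0.2905 0.    ]
side sampler [341.1 291.4] 0.54 [ 0.5896 -0.288   0.    ]
side pusher [192.9 171.6] 0.69 [ 0.5457  0.2707 -0.    ]
side pusher_grip [188.7 131.4] 0.9 [0.5539 0.2837 0.13  ]
side pusher_grip [334.7 210.5] 0.56 [ 0.6533 
[... 398 characters left out ...]
.2845 0.005 ]
top holding_rack [362.6 201.3] 0.64 [ 0.5255 -0.3008  0.    ]
top holding_rack [273.1 112.7] 0.49 [ 0.7542 -0.0922  0.    ]
top stepped_rack [265.1 180.3] 0.91 [ 0.5813 -0.0681  0.    ]
top stepped_rack [368.4 225.8] 0.38 [ 0.4664 -0.3104  0.    ]
top sampler [116.5 195.8] 0.55 [0.5499 0.2871 0.    ]
top pusher [118.2 193.8] 0.61 [0.5546 0.2833 0.    ]
top pusher_grip [ 99.8 181.2] 0.75 [0.5568 0.2772 0.13  ]
top pusher_grip [272.2 108.8] 0.7 [ 0.71   -0.0828  0.13  ]
top pusher_pointer [127.7 163.1] 0.75 [0.6168 0.2484 0.048 ]
top pusher_pointer [102.  184.4] 0.62 [0.5678 0.3043 0.048 ]
top load_mark [166.9 174.5] 0.39 [0.589  0.1587 0.045 ]
wrist cam at [0.3113 0.6058 0.3842]
```

View pics/a0.png

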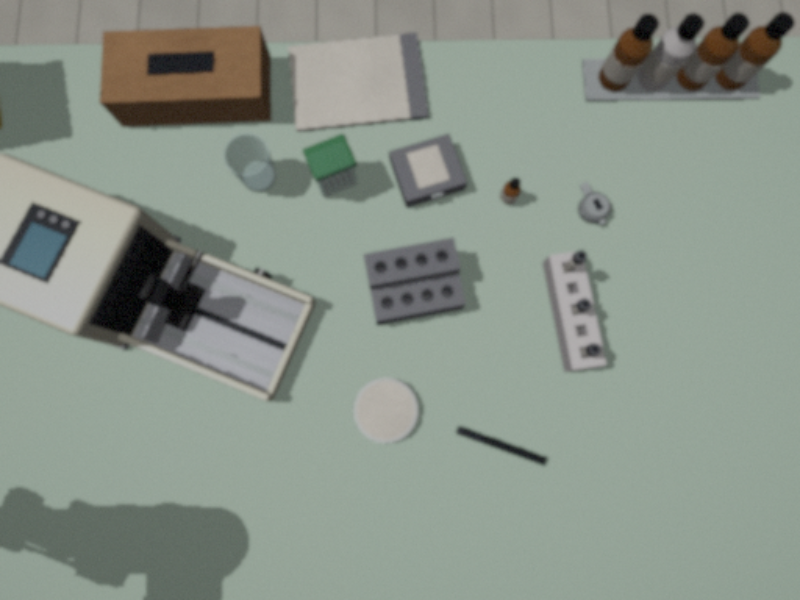

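Run:
```python
import cv2
a=cv2.imread("pics/side0.png")
cv2.imwrite("pics/a1.png",cv2.resize(a[90:384,130:450],None,fx=2.0,fy=2.0,interpolation=cv2.INTER_CUBIC))
```

```text
(no output)
```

View pics/a1.png

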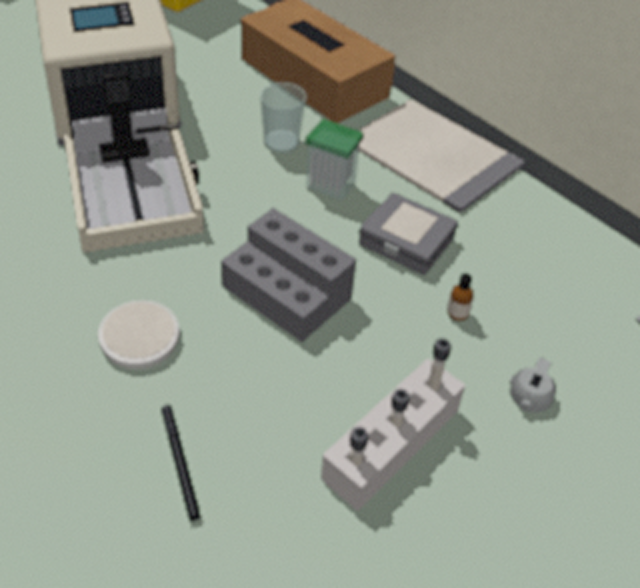

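The pictures show the holding rack at the right, with the long tube in its far socket (top picture, pixel 579,257). The stepped rack is in the middle with its raised row on the far side, and the sampler is at the left with the clip near (262,273). The start yaw of the jaws already matches the pusher, so I'll keep it. Next I move over the stepped rack for a closer look.

Emit:
drive_tool(
  plan=[
    [[-0.054,0.27,-0.243],[0,0,0],1],
    [[-0.054,0.538,-0.487],[0,0,0],1],
    [[-0.054,0.538,-0.487],[0,0,0],1],
    [[-0.054,0.538,-0.487],[0,0,0],1],
    [[-0.054,0.538,-0.487],[0,0,0],1],
    [[-0.054,0.538,-0.487],[0,0,0],1],
    [[-0.054,0.538,-0.487],[0,0,0],1],
    [[-0.054,0.538,-0.487],[0,0,0],1],
    [[-0.054,0.538,-0.487],[0,0,0],1],
    [[-0.054,0.538,-0.487],[0,0,0],1],
    [[-0.054,0.538,-0.487],[0,0,0],1],
    [[-0.054,0.538,-0.487],[0,0,0],1],
    [[-0.054,0.538,-0.487],[0,0,0],1],
    [[-0.054,0.538,-0.487],[0,0,0],1],
    [[-0.054,0.538,-0.487],[0,0,0],1],
    [[-0.054,0.538,-0.487],[0,0,0],1],
    [[-0.054,0.538,-0.487],[0,0,0],1],
    [[-0.054,0.538,-0.487],[0,0,0],1],
    [[-0.054,0.538,-0.487],[0,0,0],1],
    [[-0.054,0.538,-0.487],[0,0,0],1],
  ],
)

```text
clock: 3.17
tool_pos: [0.5043, -0.0429, 0.2804]
orientation: [22.2, 90.0, -178.4]
force: [-0.2, 1.5, -0.1]
opening: 0.0876
```

Run:
```python
from h import *
np.set_printoptions(precision=4,suppress=True)
o,p,R=obs();print(o["clock"],p,o["orientation"],o["opening"]);print(R)
cal=ctrl.get_calibration("wrist");im=ctrl.snapshot("wrist");print(cal["fx"],cal["R"])
np.save("calA.npy",cal,allow_pickle=True)
for n in["stepped_rack","holding_rack","load_mark"]:
  for d in ctrl.landmark_of("wrist",n)[:2]: print(n,d["confidence"],d["pixel"],atz(cal,d["pixel"],0))
# dark circles
cv2.imwrite("pics/w1.png",cv2.resize(im,(800,600)));cv2.imwrite("pics/w1raw.png",im)
```

```text
3.1667 [ 0.5043 -0.0429  0.2804] [  22.2063   89.979  -178.4043] 0.08764666914492196
[[-0.0004 -0.352  -0.936 ]
 [-0.     -0.936   0.352 ]
 [-1.      0.0001  0.0003]]
269.48147362822135 [[-0.3528 -0.9357  0.0006]
 [-0.8948  0.3376  0.2923]
 [-0.2737  0.1026 -0.9563]]
stepped_rack 0.29 [263.1, 228.5] [ 0.3842 -0.0173  0.    ]
holding_rack 0.57 [405.4, 84.0] [ 0.5325 -0.3004  0.    ]
load_mark 0.55 [106.1, 162.6] [0.5864 0.1838 0.    ]
```

View pics/w1.png

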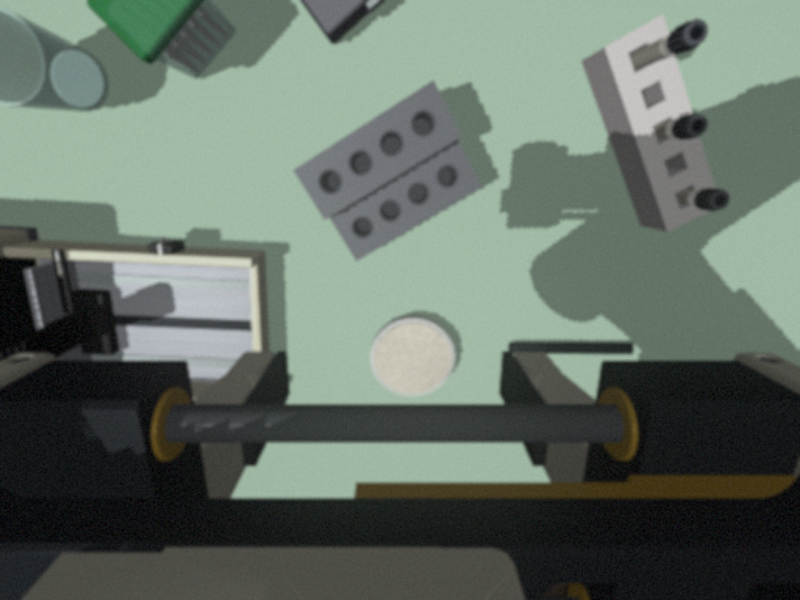

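The wrist view shows the stepped rack's eight holes: the raised row from (330,181) to (423,123) and the low row from (362,226) to (447,175). It also shows the caps at (687,36), (690,126) and (711,199) and the clip at (166,246).

```bash
cat >> h.py <<'E'
from scipy.optimize import least_squares
def dark(im,px,r=9,thr=None):
    """centroid of the dark blob nearest px"""
    g=cv2.GaussianBlur(cv2.cvtColor(im,cv2.COLOR_BGR2GRAY),(3,3),0).astype(float)
    x,y=int(round(px[0])),int(round(px[1]));w=g[max(y-r,0):y+r+1,max(x-r,0):x+r+1]
    t=(np.percentile(w,5)+np.percentile(w,70))/2 if thr is None else thr
    n,l,s,c=cv2.connectedComponentsWithStats((w<t).astype(np.uint8))
    k=max(range(1,n),key=lambda i:s[i,4]-3*np.hypot(*(c[i]-[x-max(x-r,0),y-max(y-r,0)])))
    return np.array([c[k][0]+max(x-r,0),c[k][1]+max(y-r,0)]),s[k,4]
SOCK=[(24,y,70) for y in(45,15,-15,-45)]+[(-24,y,45) for y in(45,15,-15,-45)]
def rack_pts(x):
    c,s=np.cos(x[2]),np.sin(x[2]);return [np.array([x[0]+(c*a-s*b)/1e3,x[1]+(s*a+c*b)/1e3,z/1e3]) for a,b,z in SOCK]
E
python3 - <<'E'
from h import *
np.set_printoptions(precision=4,suppress=True)
cal=np.load("calA.npy",allow_pickle=True).item();im=cv2.imread("pics/w1raw.png")
P=[(330,181),(360,161),(391,143),(423,123),(362,226),(390,210),(418,193),(447,175)]
q=[dark(im,np.array(p)*.64,8) for p in P];print([ (np.round(a/.64),n) for a,n in q])
m=np.array([a for a,_ in q])
f=lambda x:(np.array([proj(cal,X) for X in rack_pts(x)])-m).ravel()
r=least_squares(f,[.58,-.07,.2]);print(r.x,np.degrees(r.x[2]),f(r.x).round(2));print(np.array(rack_pts(r.x)))
top=ctrl.get_calibration("top");ti=cv2.imread("pics/top0.png")
q=[dark(ti,proj(top,X),5) for X in rack_pts(r.x)]
m=np.array([a for a,_ in q]);cal=top
r2=least_squares(f,r.x);print("top",r2.x,np.degrees(r2.x[2]),f(r2.x).round(2))
E
```

```text
[(array([329., 181.]), np.int32(128)), (array([359., 162.]), np.int32(139)), (array([390., 142.]), np.int32(145)), (array([423., 122.]), np.int32(130)), (array([362., 227.]), np.int32(117)), (array([389., 210.]), np.int32(126)), (array([418., 193.]), np.int32(130)), (array([447., 175.]), np.int32(124))]
[ 0.5757 -0.0648  0.1726] 9.889547382863858 [ 0.13 -0.07  0.1   0.06 -0.03  0.22 -0.16  0.2  -0.09 -0.08  0.02 -0.12
 -0.1  -0.26  0.12 -0.03]
[[ 0.5916 -0.0163  0.07  ]
 [ 0.5967 -0.0459  0.07  ]
 [ 0.6019 -0.0754  0.07  ]
 [ 0.6071 -0.105   0.07  ]
 [ 0.5443 -0.0246  0.045 ]
 [ 0.5495 -0.0541  0.045 ]
 [ 0.5546 -0.0837  0.045 ]
 [ 0.5598 -0.1132  0.045 ]]
top [ 0.5737 -0.0653  0.1733] 9.930860637961064 [ 0.06 -0.09  0.01 -0.07 -0.02 -0.1  -0.01 -0.1   0.06  0.1  -0.07  0.14
 -0.07  0.07  0.04  0.05]
```

Emit:
drive_tool(
  plan=[
    [[0,0.267,-0.03],[0,0,0],1],
    [[0,0.267,-0.03],[0,0,0],1],
    [[0,0.267,-0.03],[0,0,0],1],
    [[0,0.267,-0.03],[0,0,0],1],
    [[0,0.267,-0.03],[0,0,0],1],
    [[0,0.267,-0.03],[0,0,0],1],
    [[0,0.267,-0.03],[0,0,0],1],
    [[0,0.267,-0.03],[0,0,0],1],
    [[0,0.267,-0.03],[0,0,0],1],
  ],
)

```text
clock: 4.12
tool_pos: [0.4389, -0.3016, 0.2805]
orientation: [-79.4, 90.0, 80.2]
force: [-0.3, 0.7, 0.1]
opening: 0.088
```

Run:
```python
from h import *
np.set_printoptions(precision=4,suppress=True)
o,p,R=obs();print(o["clock"],p,o["orientation"])
cal=ctrl.get_calibration("wrist");im=ctrl.snapshot("wrist")
np.save("calB.npy",cal,allow_pickle=True)
for n in["short_tube_1","long_tube","holding_rack"]:
  for d in ctrl.landmark_of("wrist",n)[:2]: print(n,d["confidence"],d["pixel"],atz(cal,d["pixel"],0.005))
  for d in ctrl.cut_out("wrist",n)[:3]: print("  cut",n,d["confidence"],d["pixel"],d["pixels"].sum())
cv2.imwrite("pics/w2.png",cv2.resize(im,(800,600)));cv2.imwrite("pics/w2raw.png",im)
```

```text
4.1167 [ 0.4389 -0.3016  0.2805] [-79.3842  89.9766  80.1949]
short_tube_1 0.65 [115.5, 241.5] [ 0.3893 -0.0223  0.005 ]
short_tube_1 0.58 [253.6, 145.0] [ 0.4632 -0.3119  0.005 ]
  cut short_tube_1 0.5 [230.1, 105.3] 190
long_tube 0.92 [211.2, 65.8] [ 0.5934 -0.2937  0.005 ]
long_tube 0.69 [254.6, 144.9] [ 0.4628 -0.3135  0.005 ]
  cut long_tube 0.74 [202.4, 56.2] 366
holding_rack 0.66 [234.5, 107.0] [ 0.5277 -0.3046  0.005 ]
  cut holding_rack 0.68 [231.0, 98.6] 4035
```

View pics/w2.png

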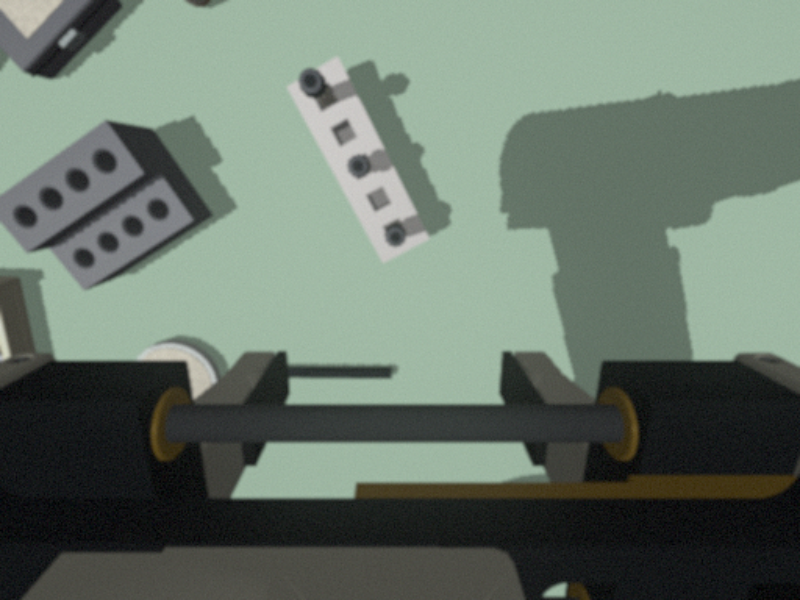

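Run:
```python
from h import *
np.set_printoptions(precision=4,suppress=True)
im=cv2.imread("pics/w2raw.png");cal=np.load("calB.npy",allow_pickle=True).item()
def fit(cal,im,x0,r):
    m=np.array([dark(im,proj(cal,X),r)[0] for X in rack_pts(x0)])
    f=lambda x:(np.array([proj(cal,X) for X in rack_pts(x)])-m).ravel()
    s=least_squares(f,x0);return s.x,np.abs(f(s.x)).max()
x0=[.5757,-.0648,.1726];print("rackB",fit(cal,im,x0,8))
print("rackA",fit(np.load("calA.npy",allow_pickle=True).item(),cv2.imread("pics/w1raw.png"),x0,8))
top=ctrl.get_calibration("top");side=ctrl.get_calibration("side")
ti=cv2.imread("pics/top0.png");si=cv2.imread("pics/side0.png")
print("side",fit(side,si,x0,5))
caps=[((311,80),.111),((358,165),.086),((396,233),.086)]
V=[]
for (u,v),z in caps:
    # fit: cap dark region, 17mm disc
    c,n=dark(im,np.array([u,v])*.64,10)
    X=atz(cal,np.array([u,v])*.64,z);Xm=atz(cal,c,z-.006)
    print("cap byeye",X,"blob",c/.64,n,Xm)
    row=[]
    for nm,cc,ii in(("top",top,ti),("side",side,si)):
        b,k=dark(ii,proj(cc,[X[0],X[1],z-.008]),7);print("   ",nm,k,atz(cc,b,z-.008)); row.append((cc,b))
    print("   tri",tri(row), tri(row+[(cal,c)]))
cr=im[30:180,160:310];cv2.imwrite("pics/w2c.png",cv2.resize(cr,(600,600),interpolation=cv2.INTER_CUBIC))
```

```text
rackB (array([ 0.5755, -0.0662,  0.1684]), np.float64(0.23997766605128845))
rackA (array([ 0.5757, -0.0648,  0.1729]), np.float64(0.28691241977364257))
side (array([ 0.5725, -0.067 ,  0.172 ]), np.float64(0.23230180607859552))
cap byeye [ 0.5922 -0.2955  0.111 ] blob [313.7445  83.7459] 226 [ 0.5907 -0.2957  0.105 ]
    top 83 [ 0.5863 -0.2945  0.103 ]
    side 77 [ 0.5876 -0.2976  0.103 ]
   tri [ 0.5881 -0.296   0.1005] [ 0.5897 -0.2957  0.0996]
cap byeye [ 0.5291 -0.3034  0.086 ] blob [361.2811 164.5615] 191 [ 0.5287 -0.3056  0.08  ]
    top 63 [ 0.525  -0.3023  0.078 ]
    side 84 [ 0.5254 -0.306   0.078 ]
   tri [ 0.5266 -0.304   0.0743] [ 0.5277 -0.3044  0.073 ]
cap byeye [ 0.4679 -0.3129  0.086 ] blob [397.7027 231.1959] 202 [ 0.468  -0.3146  0.08  ]
    top 66 [ 0.4621 -0.3105  0.078 ]
    side 83 [ 0.4618 -0.3137  0.078 ]
   tri [ 0.463  -0.312   0.0745] [ 0.4648 -0.3127  0.0718]
```

View pics/w2c.png

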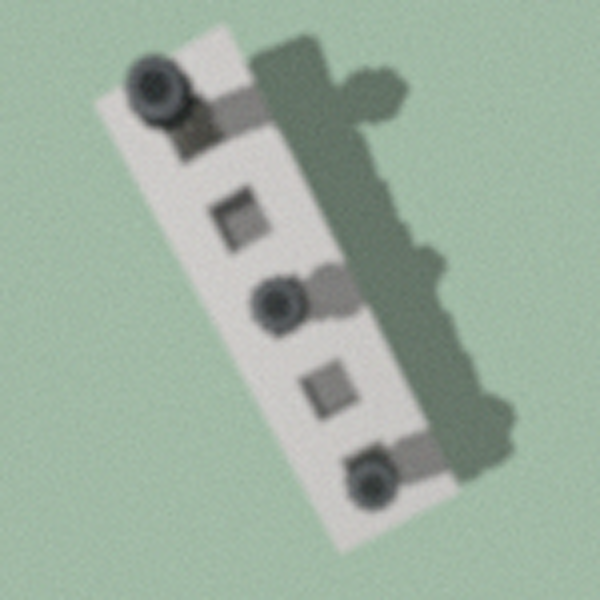

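The crop shows the three caps at (157,88), (278,304) and (372,481), the long tube at the far end. The wrist, top and side cameras agree on where the caps sit relative to the stepped rack. I grasp the middle short tube first.

Emit:
drive_tool(
  plan=[
    [[0,-0.029,-0.084],[0,0,0],1],
    [[0,-0.029,-0.084],[0,0,0],1],
    [[0,-0.029,-0.084],[0,0,0],1],
    [[0.15,-0.029,-0.084],[0,0,0],1],
    [[0.15,-0.029,-0.084],[0,0,0],1],
    [[0.15,-0.029,-0.084],[0,0,0],1],
    [[0.15,-0.029,-0.084],[0,0,0],1],
    [[0.19,-0.029,-0.084],[0,0,0],1],
    [[0.21,-0.029,-0.084],[0,0,0],1],
    [[0.2235,-0.029,-0.084],[0,0,0],1],
    [[0.2235,-0.029,-0.084],[0,0,0],1],
    [[0.2235,-0.029,-0.084],[0,0,0],0],
    [[0.2235,-0.029,-0.084],[0,0,0],0],
    [[0.2235,-0.029,-0.084],[0,0,0],0],
    [[0.2235,-0.029,-0.084],[0,0,0],0],
    [[0.2235,-0.029,-0.084],[0,0,0],0],
    [[0.2235,-0.029,-0.084],[0,0,0],0],
    [[0.2235,-0.029,-0.084],[0,0,0],0],
    [[0.2235,-0.029,-0.084],[0,0,0],0],
    [[0.2235,-0.029,-0.084],[0,0,0],0],
  ],
)

```text
clock: 6.13
tool_pos: [0.5285, -0.3026, 0.0574]
orientation: [-149.9, 90.0, 9.8]
force: [-0.3, -0.3, 0.5]
opening: 0.0329
```

Emit:
drive_tool(
  plan=[
    [[0,0,0],[0,0,0],0],
    [[0,0,0],[0,0,0],0],
    [[0,0,0],[0,0,0],0],
    [[0,0,0],[0,0,0],0],
    [[0,0,0],[0,0,0],0],
    [[-0.02,0,0],[0,0,0],0],
    [[-0.05,0,0],[0,0,0],0],
    [[-0.09,0,0],[0,0,0],0],
    [[-0.12,0,0],[0,0,0],0],
    [[-0.12,0,0],[0,0,0],0],
  ],
)

```text
clock: 6.97
tool_pos: [0.5318, -0.3042, 0.1849]
orientation: [179.1, 89.3, -21.1]
force: [0.6, -0.7, 1.2]
opening: 0.0161
```

Run:
```python
from h import *
np.set_printoptions(precision=4,suppress=True)
o,p,R=obs();print(o["clock"],p,o["opening"],o["force"]);print(R)
# raised socket 1 (y=+45) & 4 in wrist-based frame
S=np.array(rack_pts([.5755,-.0655,.171]));
for i,q in enumerate(S): d=q-p; print(i,q,"tool y,z",(R.T@d)[1:])
```

```text
6.9667 [ 0.5318 -0.3042  0.1849] 0.016086330677751445 [ 0.5569 -0.6763  1.2117]
[[ 0.0106 -0.3455 -0.9384]
 [-0.0041 -0.9384  0.3454]
 [-0.9999  0.0002 -0.0114]]
0 [ 0.5915 -0.0171  0.07  ] tool y,z [-0.2901  0.0445]
1 [ 0.5966 -0.0466  0.07  ] tool y,z [-0.2641  0.0295]
2 [ 0.6017 -0.0762  0.07  ] tool y,z [-0.2381  0.0145]
3 [ 0.6068 -0.1058  0.07  ] tool y,z [-0.2121 -0.0005]
4 [ 0.5442 -0.0252  0.045 ] tool y,z [-0.2661  0.0863]
5 [ 0.5493 -0.0548  0.045 ] tool y,z [-0.2401  0.0713]
6 [ 0.5544 -0.0844  0.045 ] tool y,z [-0.2141  0.0563]
7 [ 0.5595 -0.1139  0.045 ] tool y,z [-0.1881  0.0413]
```

Emit:
drive_tool(
  plan=[
    [[0,-0.03,0],[0,-0.65,0],0],
    [[0,-0.07,0],[0,-0.65,0],0],
    [[0,-0.11,0],[0,-0.65,0],0],
    [[0,-0.15,0],[0,-0.65,0],0],
    [[0,-0.18,-0.001],[0,-0.65,0],0],
    [[0,-0.2,-0.002],[0,-0.65,0],0],
    [[0,-0.212,-0.002],[0,-0.65,0],0],
    [[0,-0.212,-0.002],[0,-0.65,0],0],
    [[0,-0.212,-0.002],[0,-0.65,0],0],
    [[0,-0.212,-0.002],[0,-0.65,0],0],
    [[0,-0.212,-0.002],[0,-0.65,0],0],
    [[0,-0.212,-0.002],[0,-0.65,0],0],
  ],
)

```text
clock: 7.97
tool_pos: [0.6065, -0.107, 0.1849]
orientation: [99.8, 90.0, -100.5]
force: [-0.1, 0.5, 0.1]
opening: 0.0164
```

Run:
```python
from h import *
np.set_printoptions(precision=4,suppress=True)
o,p,R=obs();print(o["clock"],p,o["opening"],o["force"]);print(R)
side=ctrl.get_calibration("side");top=ctrl.get_calibration("top")
si=ctrl.snapshot("side");ti=ctrl.snapshot("top")
cv2.imwrite("pics/s3raw.png",si);cv2.imwrite("pics/t3raw.png",ti)
foot=p+[0,0,-.052];print("pred foot px side",proj(side,foot),"top",proj(top,foot),"sock side",proj(side,rack_pts([.5725,-.067,.172])[3]))
u,v=map(int,proj(side,foot));v+=10
a=cv2.resize(si[v-45:v+45,u-45:u+45],(600,600),interpolation=cv2.INTER_CUBIC);print(u-45,v-45)
cv2.imwrite("pics/s3.png",a)
```

```text
7.9667 [ 0.6065 -0.107   0.1849] 0.016363544379377228 [-0.1097  0.5206  0.0517]
[[-0.     -0.3468 -0.938 ]
 [-0.0002 -0.938   0.3468]
 [-1.      0.0002 -0.    ]]
pred foot px side [np.float64(296.90087480186725), np.float64(199.94465069726198)] top [np.float64(285.1074929817776), np.float64(154.49510713058118)] sock side [np.float64(294.3731904256887), np.float64(219.95221024990977)]
251 164
```

View pics/s3.png

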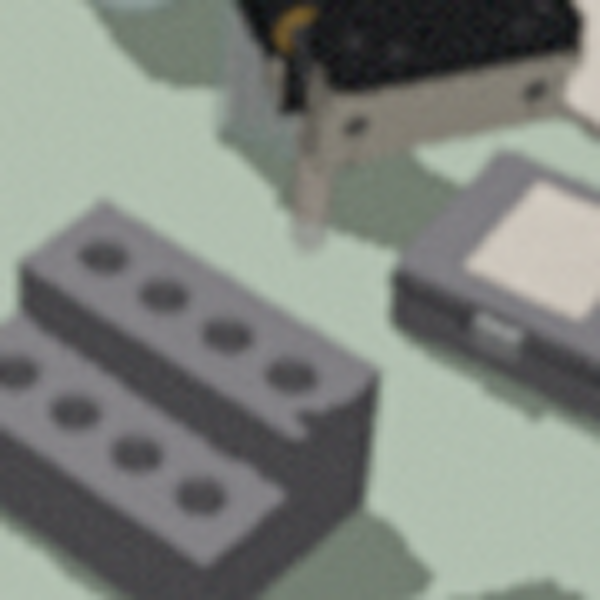

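The tube hangs straight. Its foot at crop (308,240) matches the TCP prediction in the side camera to about half a pixel, so I trust the side camera's rack estimate. I nudge over and lower to just above the hole.

Emit:
drive_tool(
  plan=[
    [[0.02,0,0.002],[0,0,0],0],
    [[0.04,0,0.002],[0,0,0],0],
    [[0.054,0,0.002],[0,0,0],0],
    [[0.054,0,0.002],[0,0,0],0],
    [[0.054,0,0.002],[0,0,0],0],
    [[0.054,0,0.002],[0,0,0],0],
  ],
)

```text
clock: 8.57
tool_pos: [0.6054, -0.1063, 0.132]
orientation: [179.7, 89.9, -20.6]
force: [-0.1, 0.9, -0.1]
opening: 0.0161
```

Run:
```python
from h import *
np.set_printoptions(precision=4,suppress=True)
o,p,R=obs();print(o["clock"],p,o["opening"],o["force"])
side=ctrl.get_calibration("side")
si=ctrl.snapshot("side");cv2.imwrite("pics/s4raw.png",si)
foot=p+[0,0,-.052];sk=rack_pts([.5725,-.067,.172])[3]
print("foot",proj(side,foot),"sock",proj(side,sk))
u,v=map(int,proj(side,sk))
a=cv2.resize(si[v-30:v+30,u-30:u+30],(600,600),interpolation=cv2.INTER_CUBIC);print(u-30,v-30)
cv2.imwrite("pics/s4.png",a)
```

```text
8.5667 [ 0.6054 -0.1063  0.132 ] 0.016112155625533232 [-0.0697  0.9475 -0.0845]
foot [np.float64(294.90105198784147), np.float64(216.47110021204296)] sock [np.float64(294.3731904256887), np.float64(219.95221024990977)]
264 189
```

View pics/s4.png

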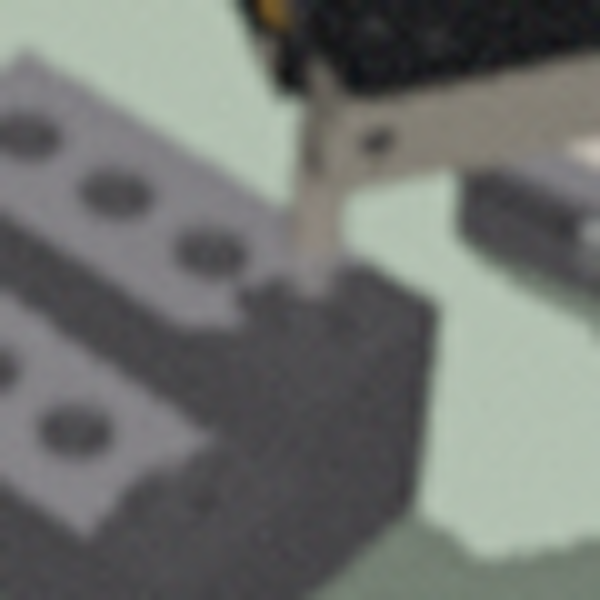

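The foot at crop (313,290) stands over the shaded hole at about (304,310), roughly 2 mm too far along +x. I correct that and lower gently.

Emit:
drive_tool(
  plan=[
    [[0,0,0.0015],[0,0,0],0],
    [[0,0,0.0015],[0,0,0],0],
    [[0.006,0,0.0015],[0,0,0],0],
    [[0.01,0,0.0015],[0,0,0],0],
    [[0.014,0,0.0015],[0,0,0],0],
    [[0.018,0,0.0015],[0,0,0],0],
    [[0.022,0,0.0015],[0,0,0],0],
    [[0.022,0,0.0015],[0,0,0],0],
  ],
)

```text
clock: 9.28
tool_pos: [0.6037, -0.1057, 0.109]
orientation: [148.4, 90.0, -51.9]
force: [0.5, -0.4, -0.6]
opening: 0.0165
```

Run:
```python
from h import *
np.set_printoptions(precision=4,suppress=True)
o,p,R=obs();print(o["clock"],p,o["opening"],o["force"],o["moment"]);print(R)
```

```text
9.2833 [ 0.6037 -0.1057  0.109 ] 0.016499523518972648 [ 0.528  -0.3554 -0.6049] [-0.077  -0.1015  0.0165]
[[ 0.0003 -0.3466 -0.938 ]
 [-0.0004 -0.938   0.3466]
 [-1.      0.0003 -0.0005]]
```

Emit:
drive_tool(
  plan=[
    [[0.005,0,0],[0,0,0],0],
    [[0.01,0,0],[0,0,0],0],
    [[0.015,0,0],[0,0,0],0],
    [[0.02,0,0],[0,0,0],0],
    [[0.023,0,0],[0,0,0],0],
    [[0.025,0,0],[0,0,0],0],
    [[0.026,0,0],[0,0,0],0],
    [[0.0265,0,0],[0,0,0],0],
    [[0.027,0,0],[0,0,0],0],
    [[0.027,0,0],[0,0,0],0],
  ],
)

```text
clock: 10.12
tool_pos: [0.6039, -0.1058, 0.0823]
orientation: [169.9, 89.9, -30.4]
force: [0.7, 0.3, 1.5]
opening: 0.016
```

Emit:
drive_tool(
  plan=[
    [[0.001,0,0],[0,0,0],0],
    [[0.001,0,0],[0,0,0],0],
    [[0.001,0,0],[0,0,0],0.5],
    [[0.001,0,0],[0,0,0],0.5],
    [[0.001,0,0],[0,0,0],0.5],
    [[0,0,0],[0,0,0],0.5],
    [[0,0,0],[0,0,0],0.5],
    [[-0.04,0,0],[0,0,0],0.5],
    [[-0.08,0,0],[0,0,0],0.5],
    [[-0.1,0,0],[0,0,0],1],
    [[-0.1,0.04,0.01],[0,0,0],1],
    [[-0.1,0.243,0.06],[0,0,0],1],
    [[-0.1,0.243,0.06],[0,0,0],1],
    [[-0.1,0.243,0.06],[0,0,0],1],
    [[-0.1,0.243,0.06],[0,0,0],1],
    [[-0.1,0.243,0.06],[0,0,0],1],
    [[-0.1,0.243,0.06],[0,0,0],1],
    [[-0.1,0.243,0.06],[0,0,0],1],
    [[-0.1,0.243,0.06],[0,0,0],1],
    [[-0.1,0.243,0.06],[0,0,0],1],
  ],
)

```text
clock: 11.78
tool_pos: [0.4639, -0.3123, 0.1823]
orientation: [177.3, 89.9, -23.0]
force: [0.2, -0.1, 0.7]
opening: 0.0875
```

Run:
```python
from h import *
np.set_printoptions(precision=4,suppress=True)
o,p,R=obs();print(o["clock"],p,o["opening"],o["force"]);print(R)
side=ctrl.get_calibration("side");si=ctrl.snapshot("side");cv2.imwrite("pics/s5raw.png",si)
b,k=dark(si,proj(side,[.6039,-.1065,.103]),5);print("placed cap",b,k,"exp",proj(side,[.6039,-.1065,.103]),atz(side,b,.103))
for d in ctrl.cut_out("side","short_tube_1")[:4]: print(d["confidence"],d["pixel"],d["pixels"].sum())
t=np.array([.4635,-.313,.057]);print("to near",R.T@(t-p))
```

```text
11.7833 [ 0.4639 -0.3123  0.1823] 0.08753470671000681 [ 0.2026 -0.1138  0.6647]
[[ 0.0009 -0.3459 -0.9383]
 [-0.0004 -0.9383  0.3459]
 [-1.      0.     -0.001 ]]
placed cap [292.339  210.2373] 59 exp [np.float64(295.06455889685253), np.float64(209.75753685313367)] [ 0.5978 -0.1039  0.103 ]
0.53 [306.4, 310.0] 148
to near [0.1253 0.0008 0.0002]
```

Emit:
drive_tool(
  plan=[
    [[0.04,0.001,0],[0,0,0],1],
    [[0.08,0.001,0],[0,0,0],1],
    [[0.105,0.001,0],[0,0,0],1],
    [[0.12,0.001,0],[0,0,0],1],
    [[0.125,0.001,0],[0,0,0],1],
    [[0.125,0.001,0],[0,0,0],0],
    [[0.125,0.001,0],[0,0,0],0],
    [[0.125,0.001,0],[0,0,0],0],
    [[0.125,0.001,0],[0,0,0],0],
    [[0.125,0.001,0],[0,0,0],0],
    [[0.125,0.001,0],[0,0,0],0],
    [[0.125,0.001,0],[0,0,0],0],
    [[0.125,0.001,0],[0,0,0],0],
    [[0.125,0.001,0],[0,0,0],0],
    [[0.125,0.001,0],[0,0,0],0],
    [[0.125,0.001,0],[0,0,0],0],
    [[0.125,0.001,0],[0,0,0],0],
    [[0.125,0.001,0],[0,0,0],0],
    [[0.125,0.001,0],[0,0,0],0],
    [[0.125,0.001,0],[0,0,0],0],
  ],
)

```text
clock: 13.55
tool_pos: [0.4638, -0.3129, 0.0572]
orientation: [171.1, 90.0, -29.0]
force: [-0.2, 0.1, -0.6]
opening: 0.0161
```

Run:
```python
from h import *
si=cv2.imread("pics/s5raw.png")
a=si[190:350,230:390];cv2.imwrite("pics/s5.png",cv2.resize(a,(600,600),interpolation=cv2.INTER_CUBIC))
```

```text
(no output)
```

View pics/s5.png

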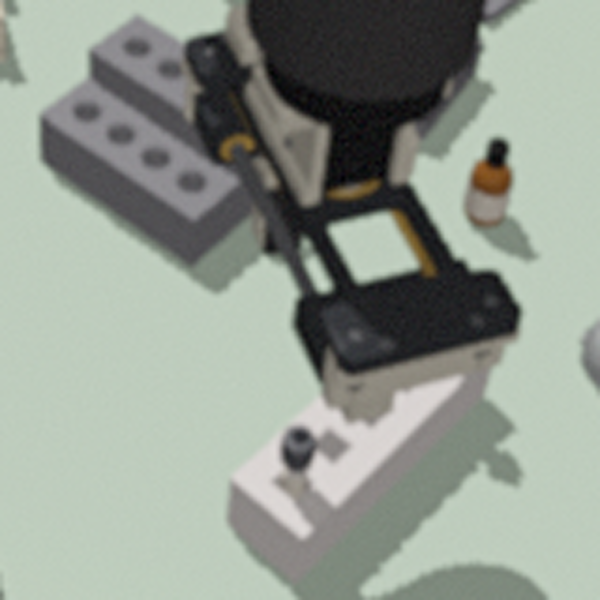

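The gripper hid the placed tube in that picture, so the cap reading from it is invalid. The near tube is gripped (opening 16 mm). Lift it and carry it to the far-left raised socket.

Emit:
drive_tool(
  plan=[
    [[-0.02,0,0],[0,0,0],0],
    [[-0.05,0,0],[0,0,0],0],
    [[-0.09,0,0],[0,0,0],0],
    [[-0.125,0,0],[0,0,0],0],
    [[-0.125,-0.03,-0.001],[0,0,0],0],
    [[-0.125,-0.07,-0.003],[0,0,0],0],
    [[-0.125,-0.11,-0.005],[0,0,0],0],
    [[-0.125,-0.15,-0.006],[0,0,0],0],
    [[-0.125,-0.19,-0.008],[0,0,0],0],
    [[-0.125,-0.23,-0.01],[0,0,0],0],
    [[-0.125,-0.27,-0.012],[0,0,0],0],
    [[-0.125,-0.3,-0.013],[0,0,0],0],
    [[-0.125,-0.32,-0.0136],[0,0,0],0],
    [[-0.125,-0.32,-0.0136],[0,0,0],0],
    [[-0.125,-0.32,-0.0136],[0,0,0],0],
    [[-0.125,-0.32,-0.0136],[0,0,0],0],
    [[-0.125,-0.32,-0.0136],[0,0,0],0],
  ],
)

```text
clock: 14.97
tool_pos: [0.5865, -0.0179, 0.1822]
orientation: [151.5, 90.0, -48.7]
force: [0.6, 0.3, 0.6]
opening: 0.0161
```

Run:
```python
from h import *
np.set_printoptions(precision=4,suppress=True)
o,p,R=obs();print(o["clock"],p,o["opening"],o["force"]);print(R)
side=ctrl.get_calibration("side");si=ctrl.snapshot("side");cv2.imwrite("pics/s6raw.png",si)
t=np.array([.5874,-.0170,.130]);print("to",R.T@(t-p))
foot=p+[0,0,-.052];u,v=map(int,proj(side,foot));print(proj(side,foot),"sock",proj(side,[.5884,-.0170,.07]),"crop",u-30,v-30)
a=si[v-30:v+50,u-30:u+50];cv2.imwrite("pics/s6.png",cv2.resize(a,(600,600),interpolation=cv2.INTER_CUBIC))
```

```text
14.9667 [ 0.5865 -0.0179  0.1822] 0.016074376317021813 [0.5893 0.2782 0.6028]
[[ 0.0004 -0.3456 -0.9384]
 [-0.0004 -0.9384  0.3456]
 [-1.      0.0003 -0.0005]]
to [ 0.0522 -0.0012 -0.0005]
[np.float64(265.7851158412895), np.float64(183.91517716606364)] sock [np.float64(265.70167042902517), np.float64(201.84380286040397)] crop 235 153
```

View pics/s6.png

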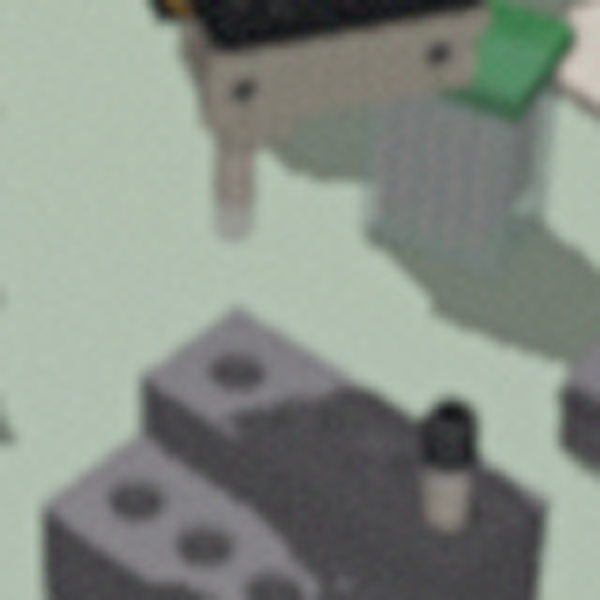

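Tube 1 stands upright in its socket. Tube 2's foot is at crop (233,235), with the hole below it at (238,371). I shift about 2 mm along +x and lower.

Emit:
drive_tool(
  plan=[
    [[0.03,-0.0007,-0.0019],[0,0,0],0],
    [[0.052,-0.0007,-0.0019],[0,0,0],0],
    [[0.052,-0.0007,-0.0019],[0,0,0],0],
    [[0.052,-0.0007,-0.0019],[0,0,0],0],
    [[0.056,-0.0007,-0.0019],[0,0,0],0],
    [[0.06,-0.0007,-0.0019],[0,0,0],0],
    [[0.064,-0.0007,-0.0019],[0,0,0],0],
    [[0.068,-0.0007,-0.0019],[0,0,0],0],
    [[0.072,-0.0007,-0.0019],[0,0,0],0],
    [[0.072,-0.0007,-0.0019],[0,0,0],0],
  ],
)

```text
clock: 15.85
tool_pos: [0.5881, -0.0181, 0.1094]
orientation: [64.1, 90.0, -136.1]
force: [0.6, 0.6, 0.1]
opening: 0.0161
```

Emit:
drive_tool(
  plan=[
    [[0.005,0,0],[0,0,0],0],
    [[0.01,0,0],[0,0,0],0],
    [[0.015,0,0],[0,0,0],0],
    [[0.02,0,0],[0,0,0],0],
    [[0.023,0,0],[0,0,0],0],
    [[0.025,0,0],[0,0,0],0],
    [[0.026,0,0],[0,0,0],0],
    [[0.027,0,0],[0,0,0],0],
    [[0.028,0,0],[0,0,0],0],
    [[0.028,0,0],[0,0,0],0],
  ],
)

```text
clock: 16.68
tool_pos: [0.5887, -0.0182, 0.0821]
orientation: [161.2, 89.9, -39.0]
force: [-1.3, -0.2, 2.8]
opening: 0.0162
```

Emit:
drive_tool(
  plan=[
    [[0,0,0],[0,0,0],0.5],
    [[0,0,0],[0,0,0],0.5],
    [[0,0,0],[0,0,0],0.5],
    [[0,0,0],[0,0,0],0.5],
    [[0,0,0],[0,0,0],0.5],
    [[-0.04,0,0],[0,0,0],0.5],
    [[-0.08,0,0],[0,0,0],0.5],
    [[-0.11,0,0],[0,0,0],1],
    [[-0.11,0.26,-0.097],[0,0,0],1],
    [[-0.11,0.26,-0.097],[0,0,0],1],
    [[-0.11,0.26,-0.097],[0,0,0],1],
    [[-0.11,0.26,-0.097],[0,0,0],1],
    [[-0.11,0.26,-0.097],[0,0,0],1],
    [[-0.11,0.26,-0.097],[0,0,0],1],
    [[-0.11,0.26,-0.097],[0,0,0],1],
    [[-0.11,0.26,-0.097],[0,0,0],1],
    [[-0.11,0.26,-0.097],[0,0,0],1],
    [[-0.11,0.26,-0.097],[0,0,0],1],
  ],
)

```text
clock: 18.18
tool_pos: [0.5894, -0.2955, 0.1919]
orientation: [133.6, 90.0, -66.6]
force: [0.2, -0.6, 1.2]
opening: 0.0875
```

Run:
```python
from h import *
np.set_printoptions(precision=4,suppress=True)
o,p,R=obs();print(o["clock"],p,o["opening"],o["force"]);print(R)
t=np.array([.589,-.2965,.082]);print("to",R.T@(t-p))
```

```text
18.1833 [ 0.5894 -0.2955  0.1919] 0.08753234377792389 [ 0.2009 -0.5707  1.2406]
[[ 0.0001 -0.3464 -0.9381]
 [-0.0002 -0.9381  0.3464]
 [-1.      0.0002 -0.0002]]
to [0.1099 0.001  0.0001]
```

Emit:
drive_tool(
  plan=[
    [[0.04,0.001,0],[0,0,0],1],
    [[0.08,0.001,0],[0,0,0],1],
    [[0.1,0.001,0],[0,0,0],1],
    [[0.11,0.001,0],[0,0,0],1],
    [[0.11,0.001,0],[0,0,0],1],
    [[0.11,0.001,0],[0,0,0],0],
    [[0.11,0.001,0],[0,0,0],0],
    [[0.11,0.001,0],[0,0,0],0],
    [[0.11,0.001,0],[0,0,0],0],
    [[0.11,0.001,0],[0,0,0],0],
    [[0.11,0.001,0],[0,0,0],0],
    [[0.11,0.001,0],[0,0,0],0],
    [[0.11,0.001,0],[0,0,0],0],
    [[0.11,0.001,0],[0,0,0],0],
    [[0.11,0.001,0],[0,0,0],0],
    [[0.11,0.001,0],[0,0,0],0],
    [[0.11,0.001,0],[0,0,0],0],
    [[0.11,0.001,0],[0,0,0],0],
    [[0.11,0.001,0],[0,0,0],0],
    [[0.11,0.001,0],[0,0,0],0],
  ],
)

```text
clock: 19.85
tool_pos: [0.5891, -0.2965, 0.0818]
orientation: [120.7, 90.0, -79.5]
force: [-0.4, -0.1, 0.0]
opening: 0.0162
```

Emit:
drive_tool(
  plan=[
    [[-0.02,0,0],[0,0,0],0],
    [[-0.05,0,0],[0,0,0],0],
    [[-0.09,0,0],[0,0,0],0],
    [[-0.12,0,0],[0,0,0],0],
    [[-0.12,-0.03,0.018],[0,0,0],0],
    [[-0.12,-0.062,0.037],[0,0,0],0],
    [[-0.12,-0.095,0.057],[0,0,0],0],
    [[-0.12,-0.128,0.076],[0,0,0],0],
    [[-0.12,-0.155,0.093],[0,0,0],0],
    [[-0.12,-0.175,0.105],[0,0,0],0],
    [[-0.12,-0.1855,0.111],[0,0,0],0],
    [[-0.12,-0.1855,0.111],[0,0,0],0],
    [[-0.12,-0.1855,0.111],[0,0,0],0],
    [[-0.12,-0.1855,0.111],[0,0,0],0],
    [[-0.06,-0.1855,0.111],[0,0,0],0],
    [[-0.055,-0.1855,0.111],[0,0,0],0],
    [[-0.055,-0.1855,0.111],[0,0,0],0],
    [[-0.055,-0.1855,0.111],[0,0,0],0],
  ],
)

```text
clock: 21.35
tool_pos: [0.5487, -0.0853, 0.136]
orientation: [43.1, 89.8, -157.2]
force: [1.3, -0.1, 0.7]
opening: 0.016
```

Run:
```python
from h import *
np.set_printoptions(precision=4,suppress=True)
o,p,R=obs();print(o["clock"],p,o["opening"],o["force"]);print(R)
side=ctrl.get_calibration("side");si=ctrl.snapshot("side");cv2.imwrite("pics/s7raw.png",si)
foot=p+[0,0,-.077];sk=[.5514,-.0848,.045];u,v=map(int,proj(side,sk));print(foot,proj(side,foot),"sock",proj(side,sk),"crop",u-35,v-45)
a=si[v-45:v+25,u-35:u+35];cv2.imwrite("pics/s7.png",cv2.resize(a,(600,600),interpolation=cv2.INTER_CUBIC))
```

```text
21.35 [ 0.5487 -0.0853  0.136 ] 0.016032460048570455 [ 1.256  -0.1036  0.6781]
[[-0.0031 -0.3475 -0.9377]
 [-0.0013 -0.9377  0.3475]
 [-1.      0.0023  0.0025]]
[ 0.5487 -0.0853  0.059 ] [np.float64(270.2709395910455), np.float64(227.9957559086925)] sock [np.float64(270.8846432623875), np.float64(231.433940722791)] crop 235 186
```

View pics/s7.png

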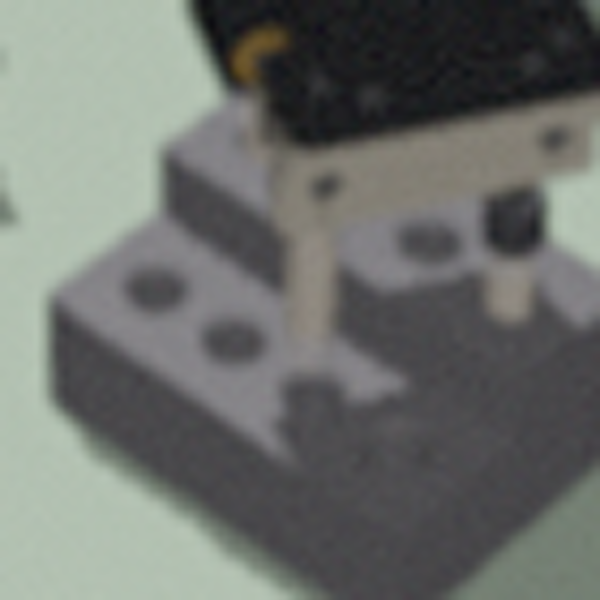

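The foot at (313,350) sits directly above its hole at (313,390). Lower it.

Emit:
drive_tool(
  plan=[
    [[0.004,0,0],[0,0.14,-0.13],0],
    [[0.008,0,0],[0,0.14,-0.13],0],
    [[0.012,0,0],[0,0.14,-0.13],0],
    [[0.016,0,0],[0,0.14,-0.13],0],
    [[0.02,0,0],[0,0.14,-0.13],0],
    [[0.024,0,0],[0,0.14,-0.13],0],
    [[0.024,0,0],[0,0.14,-0.13],0],
  ],
)

```text
clock: 21.98
tool_pos: [0.5493, -0.0851, 0.1126]
orientation: [-154.4, 89.9, 5.3]
force: [-0.0, -0.5, -0.3]
opening: 0.0166
```

Emit:
drive_tool(
  plan=[
    [[0.005,0,0],[0,0,0],0],
    [[0.01,0,0],[0,0,0],0],
    [[0.015,0,0],[0,0,0],0],
    [[0.02,0,0],[0,0,0],0],
    [[0.025,0,0],[0,0,0],0],
    [[0.028,0,0],[0,0,0],0],
    [[0.03,0,0],[0,0,0],0],
    [[0.031,0,0],[0,0,0],0],
    [[0.0315,0,0],[0,0,0],0],
    [[0.032,0,0],[0,0,0],0],
    [[0.032,0,0],[0,0,0],0],
  ],
)

```text
clock: 22.9
tool_pos: [0.5503, -0.0852, 0.0816]
orientation: [-162.6, 89.8, -2.9]
force: [-1.6, -0.2, 6.4]
opening: 0.0162
```

Emit:
drive_tool(
  plan=[
    [[0,0,0],[0,0,0],0.4],
    [[0,0,0],[0,0,0],0.4],
    [[0,0,0],[0,0,0],0.4],
    [[0,0,0],[0,0,0],0.4],
    [[0,0,0],[0,0,0],0.4],
    [[-0.04,0,0],[0,0,0],0.4],
    [[-0.08,0,0],[0,0,0],0.4],
    [[-0.12,0,0],[0,0,0],0.4],
    [[-0.19,-0.275,0.165],[0,0,0],0.4],
    [[-0.19,-0.275,0.165],[0,0,0],0.4],
    [[-0.19,-0.275,0.165],[0,0,0],0.4],
    [[-0.19,-0.275,0.165],[0,0,0],0.4],
    [[-0.19,-0.275,0.165],[0,0,0],0.4],
    [[-0.19,-0.275,0.165],[0,0,0],0.4],
    [[-0.19,-0.275,0.165],[0,0,0],0.4],
    [[-0.19,-0.275,0.165],[0,0,0],0.4],
    [[-0.19,-0.275,0.165],[0,0,0],0.4],
    [[-0.19,-0.275,0.165],[0,0,0],0.4],
    [[-0.19,-0.275,0.165],[0,0,0],0.4],
  ],
)

```text
clock: 24.48
tool_pos: [0.4897, 0.23, 0.2709]
orientation: [-173.5, 89.8, -13.8]
force: [0.2, -0.1, -1.1]
opening: 0.0352
```

Run:
```python
from h import *
np.set_printoptions(precision=4,suppress=True)
o,p,R=obs();print(o["clock"],p,o["opening"],o["force"]);print(R)
cal=ctrl.get_calibration("wrist");im=ctrl.snapshot("wrist");np.save("calC.npy",cal,allow_pickle=True);cv2.imwrite("pics/w8raw.png",im)
si=ctrl.snapshot("side");cv2.imwrite("pics/s8raw.png",si);side=ctrl.get_calibration("side")
ti=ctrl.snapshot("top");cv2.imwrite("pics/t8raw.png",ti);top=ctrl.get_calibration("top")
for n,z in(("pusher_grip",.13),("pusher_pointer",.048),("load_mark",.045)):
  for c,k in(("wrist",cal),("side",side),("top",top)):
    for d in ctrl.landmark_of(c,n)[:2]: print(n,c,round(d["confidence"],2),np.round(d["pixel"],1),atz(k,d["pixel"],z))
# comparison sheet: side rack crop | wrist
r=si[150:270,220:340];A=cv2.resize(r,(300,300),interpolation=cv2.INTER_CUBIC)
t=ti[120:240,80:200];B=cv2.resize(t,(300,300),interpolation=cv2.INTER_CUBIC)
W=cv2.resize(im[0:300],(500,293));cv2.imwrite("pics/c8.png",np.hstack([np.vstack([A,B]),np.vstack([W,np.zeros((307,500,3),np.uint8)])]))
```

```text
24.4833 [0.4897 0.23   0.2709] 0.03521895083543516 [ 0.2076 -0.0788 -1.0659]
[[ 0.0027 -0.3458 -0.9383]
 [-0.0007 -0.9383  0.3458]
 [-1.     -0.0003 -0.0027]]
pusher_grip wrist 0.91 [191.5 149.1] [0.5499 0.2806 0.13  ]
pusher_grip wrist 0.38 [417.9 168.5] [0.4414 0.0498 0.13  ]
pusher_grip side 0.66 [202.1 256.8] [ 0.347  -0.1167  0.13  ]
pusher_grip top 0.64 [100.5 183.6] [0.5517 0.2754 0.13  ]
pusher_pointer wrist 0.69 [204.9  79.1] [0.6234 0.2479 0.048 ]
pusher_pointer side 0.66 [218.2 151.3] [0.6259 0.2536 0.048 ]
pusher_pointer top 0.77 [128.  161.7] [0.6202 0.2479 0.048 ]
pusher_pointer top 0.45 [164.8 174.7] [0.5879 0.1628 0.048 ]
load_mark wrist 0.68 [278.3  82.3] [0.5865 0.1586 0.045 ]
load_mark side 0.44 [227.5 172.3] [0.5948 0.1609 0.045 ]
load_mark top 0.39 [165.7 175.9] [0.5858 0.1613 0.045 ]
```

View pics/c8.png

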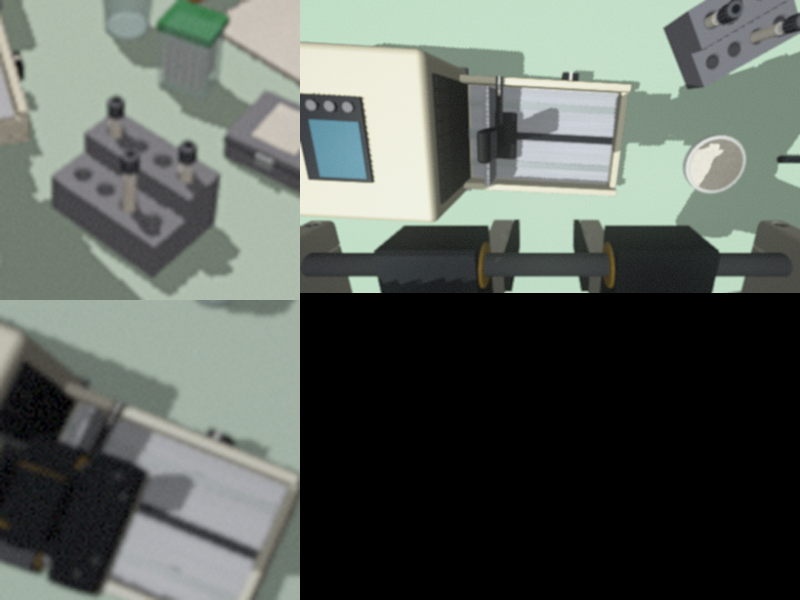

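All three tubes stand in the rack as wanted. The wrist part of the sheet shows the grip at (487,145) and the clip at (570,75). Next I work out the pusher axis and the shift to the grip.

Run:
```python
from h import *
np.set_printoptions(precision=4,suppress=True)
cal=np.load("calC.npy",allow_pickle=True).item();o,p,R=obs()
for a,b,z in(((505,77),(626,87),.045),((500,183),(614,190),.045),((520,134),(612,139),.0)):
    A=atz(cal,np.array([a[0]-300,a[1]])*1.024 if 0 else np.array([(a[0]-300)*1.024,a[1]*1.024]),z);B=atz(cal,[(b[0]-300)*1.024,b[1]*1.024],z)
    print("yaw",np.degrees(np.arctan2(*(A-B)[[1,0]])))
im=cv2.imread("pics/w8raw.png")
# slanted edges by LSD
L=cv2.createLineSegmentDetector().detect(cv2.cvtColor(im[:200,160:340],cv2.COLOR_BGR2GRAY))[0][:,0]
for l in L:
    if np.hypot(l[2]-l[0],l[3]-l[1])>50:
        l=l+[160,0,160,0]
        A,B=[atz(cal,l[i:i+2],.045) for i in(0,2)]
        a=np.degrees(np.arctan2(*(A-B)[[1,0]]))%180; print(l.round(1),"yaw@.045",a.round(2))
t=np.array([.5517,.2795,.111]);print("to",R.T@(t-p),"up fix",R.T@[0,0,-1])
```

```text
yaw 65.32849608747412
yaw 66.06016561914035
yaw 66.6575801902269
[338.1  86.3 211.8  78.9] yaw@.045 66.63
[223.2 134.9 320.7 140.1] yaw@.045 66.71
[320.7 147.7 223.  142.2] yaw@.045 66.53
[323.2 194.3 191.9 187.9] yaw@.045 66.81
[211.9  86.  330.6  92.1] yaw@.045 66.95
[171.   85.7 174.  181.9] yaw@.045 156.63
[160.5  48.1 226.8  52.3] yaw@.045 66.46
[202.  180.  314.4 185.5] yaw@.045 66.81
[323.2  95.1 229.4  89.7] yaw@.045 66.6
[231.9 164.2 313.2 168.5] yaw@.045 66.65
[193.2 193.4 285.6 197.7] yaw@.045 66.96
[311.9 175.5 246.9 172. ] yaw@.045 66.57
to [ 0.1605 -0.0678 -0.04  ] up fix [1.     0.001  0.0032]
```

Emit:
drive_tool(
  plan=[
    [[0.04,-0.03,-0.018],[2,-0.18,0.06],0.55],
    [[0.08,-0.068,-0.039],[3.1,-0.18,0.06],0.55],
    [[0.09,-0.068,-0.039],[3.1,-0.18,0.06],0.55],
    [[0.09,-0.068,-0.039],[3.1,-0.18,0.06],0.55],
    [[0.09,-0.068,-0.039],[3.1,-0.18,0.06],0.55],
    [[0.12,-0.068,-0.039],[3.1,-0.18,0.06],0.55],
    [[0.14,-0.068,-0.039],[3.1,-0.18,0.06],0.55],
    [[0.152,-0.068,-0.039],[3.1,-0.18,0.06],0.55],
    [[0.16,-0.068,-0.039],[3.1,-0.18,0.06],0.55],
    [[0.16,-0.068,-0.039],[3.1,-0.18,0.06],0.55],
    [[0.16,-0.068,-0.039],[3.1,-0.18,0.06],0.55],
  ],
)

```text
clock: 26.0
tool_pos: [0.5513, 0.2803, 0.113]
orientation: [-125.9, 89.9, 30.7]
force: [0.3, -0.2, -0.3]
opening: 0.0481
```

Emit:
drive_tool(
  plan=[
    [[0,0,0],[0,0,0],0],
    [[0,0,0],[0,0,0],0],
    [[0,0,0],[0,0,0],0],
    [[0,0,0],[0,0,0],0],
    [[0,0,0],[0,0,0],0],
    [[0,0,0],[0,0,0],0],
    [[0,0,0],[0,0,0],0],
    [[0,0,0],[0,0,0],0],
    [[0,0,0],[0,0,0],0],
    [[0,0,0],[0,0,0],0],
  ],
)

```text
clock: 26.83
tool_pos: [0.5511, 0.2798, 0.1131]
orientation: [-152.9, 89.9, 3.8]
force: [-2.0, -3.2, 5.6]
opening: 0.014
```

Run:
```python
from h import *
np.set_printoptions(precision=4,suppress=True)
o,p,R=obs();print(o["clock"],p,o["opening"],o["force"]);print(R)
cal=ctrl.get_calibration("wrist");im=ctrl.snapshot("wrist");np.save("calD.npy",cal,allow_pickle=True);cv2.imwrite("pics/w9raw.png",im)
for n,z in(("pusher_pointer",.048),("load_mark",.045)):
    for d in ctrl.landmark_of("wrist",n)[:2]:
        X=atz(cal,d["pixel"],z);print(n,round(d["confidence"],2),np.round(d["pixel"],1),X,"tool",R.T@(X-p))
cv2.imwrite("pics/w9.png",cv2.resize(im[:260],(800,406),interpolation=cv2.INTER_CUBIC))
```

```text
26.8333 [0.5511 0.2798 0.1131] 0.014040525969301124 [-1.9521 -3.2136  5.5605]
[[ 0.0011 -0.3968 -0.9179]
 [ 0.0001 -0.9179  0.3968]
 [-1.     -0.0005 -0.001 ]]
pusher_pointer 0.69 [250.1 112. ] [0.6242 0.2514 0.048 ] tool [ 0.0652 -0.0029 -0.0783]
load_mark 0.69 [372.1 107.9] [0.5883 0.1606 0.045 ] tool [ 0.0681  0.0947 -0.0814]
```

View pics/w9.png

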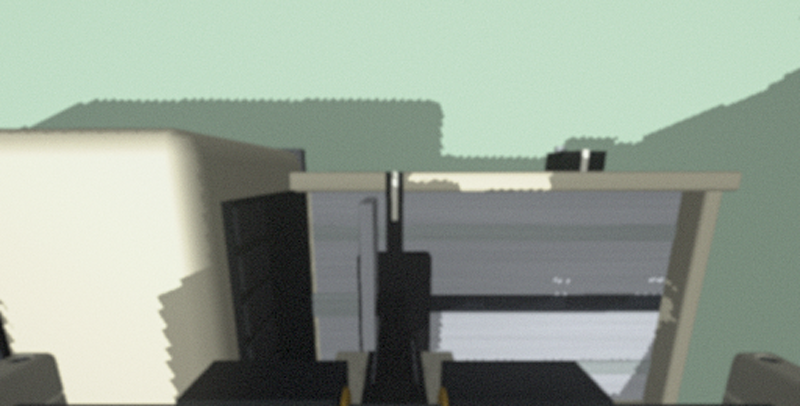

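The grip is held at 14 mm. The pointer line is at (395,175) and the clip line at (584,160), which makes the pull about 97 mm. I pull most of the way first.

Emit:
drive_tool(
  plan=[
    [[0,0.01,0],[0,0,0],0],
    [[0,0.025,0],[0,0,0],0],
    [[0,0.04,0],[0,0,0],0],
    [[0,0.055,0],[0,0,0],0],
    [[0,0.07,0],[0,0,0],0],
    [[0,0.08,0],[0,0,0],0],
    [[0,0.088,0],[0,0,0],0],
    [[0,0.092,0],[0,0,0],0],
    [[0,0.092,0],[0,0,0],0],
    [[0,0.092,0],[0,0,0],0],
    [[0,0.092,0],[0,0,0],0],
  ],
)

```text
clock: 27.9
tool_pos: [0.5157, 0.1973, 0.1132]
orientation: [-114.2, 89.7, 42.4]
force: [1.5, 6.8, -1.8]
opening: 0.0138
```

Run:
```python
from h import *
np.set_printoptions(precision=4,suppress=True)
o,p,R=obs();print(o["clock"],p,o["opening"],o["force"]);print(R)
cal=ctrl.get_calibration("wrist");im=ctrl.snapshot("wrist");np.save("calE.npy",cal,allow_pickle=True);cv2.imwrite("pics/w10raw.png",im)
for n,z in(("pusher_pointer",.048),("load_mark",.045)):
    for d in ctrl.landmark_of("wrist",n)[:2]:
        X=atz(cal,d["pixel"],z);print(n,round(d["confidence"],2),np.round(d["pixel"],1),X,"tool",R.T@(X-p))
cv2.imwrite("pics/w10.png",cv2.resize(im[80:160,210:310],(800,640)[:1]+(600,),interpolation=cv2.INTER_CUBIC))
```

```text
27.9 [0.5157 0.1973 0.1132] 0.013758376519242228 [ 1.4849  6.7941 -1.8009]
[[ 0.0035 -0.3965 -0.918 ]
 [ 0.0032 -0.918   0.3965]
 [-1.     -0.0043 -0.0019]]
pusher_pointer 0.94 [252.8 110.6] [0.5891 0.1667 0.048 ] tool [ 0.0653 -0.0007 -0.0794]
pusher_pointer 0.16 [169.2 191.2] [0.5566 0.2595 0.048 ] tool [ 0.0655 -0.073  -0.0127]
load_mark 0.74 [262.2 111. ] [0.5858 0.1599 0.045 ] tool [ 0.0683  0.0068 -0.0791]
```

Run:
```python
from h import *
np.set_printoptions(linewidth=220,precision=4,suppress=True)
im=cv2.imread("pics/w10raw.png");g=cv2.cvtColor(im,cv2.COLOR_BGR2GRAY)
print("cols",np.arange(240,276));
for r in range(94,140,3): print(r,g[r,240:276])
g=cv2.cvtColor(cv2.imread("pics/w9raw.png"),cv2.COLOR_BGR2GRAY)
print("D ptr");[print(r,g[r,244:262]) for r in(116,122,128,134)];print("D mark");[print(r,g[r,362:384]) for r in(98,101,104,107)]
```

```text
cols [240 241 242 243 244 245 246 247 248 249 250 251 252 253 254 255 256 257 258 259 260 261 262 263 264 265 266 267 268 269 270 271 272 273 274 275]
94 [236 236 236 236 235 236 236 236 227 225 230 231 220 193 189 205 229 238 237 236 235 226 217 200 186 168 165 159 163 162 162 159 157 162 165 161]
97 [236 236 235 236 237 228 197 158 136 122 122 115 102  90  89 109 129 173 235 252 253 246 200 124  91  93  93  91  93  92  93  93  99 115 137 157]
100 [227 228 216 220 221 212 162 103  71  75  80  76  68  77  72  67  84 148 232 255 253 251 204 120  72  70  72  70  71  72  71  66  73  89 124 156]
103 [160 162 162 159 158 144 115  83  74  80  75  75  74  74  75  68  85 148 234 254 254 248 197 117  74  71  76  71  69  71  73  68  74  94 130 155]
106 [160 160 165 162 158 145 117  87  75  72  77  75  71  75  69  72  82 149 235 254 254 246 189 113  71  71  74  71  69  69  71  66  76  97 134 157]
109 [165 166 167 165 168 160 138 102  70  68  93 121 136 135 105  78  76 135 216 248 248 229 162 112 108 110 108 108 108 106 103 112 116 129 154 164]
112 [244 245 245 245 245 245 226 152  91  94 172 24
[... 1448 characters left out ...]

D ptr
116 [151 144 115  78  43  67 132 203 236 225 171  96  52  75 116 139 149 155]
122 [120 115  97  63  45  56 105 142 161 142 106  61  43  62  95 116 121 117]
128 [129 124 104  71  46  49  94 135 156 144 109  60  35  65  99 121 126 123]
134 [126 121 108  79  43  51  85 128 149 142 108  60  44  75 105 119 127 125]
D mark
98 [ 49  47  50  49  47  48  43  45  48  83 153 218 243 240 202 129  59  38  43  45  47  48]
101 [ 42  41  40  41  45  45  40  43  41  74 123 170 193 185 143  82  41  37  42  38  41  40]
104 [ 39  41  43  41  47  38  43  41  54  86 133 156 159 139 100  57  37  36  40  47  38  35]
107 [ 40  42  41  49  39  40  41  35  64 106 141 161 156 127  76  41  40  33  38  37  41  34]
```

Emit:
drive_tool(
  plan=[
    [[0,0.004,0],[0,0,0],0],
    [[0,0.007,0],[0,0,0],0],
    [[0,0.008,0],[0,0,0],0],
    [[0,0.008,0],[0,0,0],0],
    [[0,0.008,0],[0,0,0],0],
    [[0,0.008,0],[0,0,0],0],
    [[0,0.008,0],[0,0,0],0],
    [[0,0.008,0],[0,0,0],0],
  ],
)

```text
clock: 28.72
tool_pos: [0.5135, 0.1921, 0.1131]
orientation: [-109.4, 89.5, 47.3]
force: [1.7, 6.9, -1.1]
opening: 0.0142
```

```bash
cat > m.py <<'E'
from h import *
np.set_printoptions(precision=4,suppress=True)
o,p,R=obs();print(o["clock"],p,o["opening"],o["force"],(R.T@[0,0,-1]))
im=ctrl.snapshot("wrist");g=cv2.cvtColor(im,cv2.COLOR_BGR2GRAY).astype(float);cv2.imwrite("pics/w11raw_%d.png"%(o["clock"]*100),im)
for n,rows,lo,hi in(("ptr",(112,119),248,258),("ptr2",(124,140),248,258),("mark",(97,107),250,270)):
    w=g[rows[0]:rows[1],lo:hi].mean(0);print(n,w.round(0));w=np.clip(w-w.max()*.6,0,None);print((w*np.arange(lo,hi)).sum()/w.sum())
for n,z in(("pusher_pointer",.048),("load_mark",.045)):
    for d in ctrl.landmark_of("wrist",n)[:1]: print(n,d["pixel"],d["confidence"])
E
python3 m.py
```

```text
28.7167 [0.5135 0.1921 0.1131] 0.01420466195882334 [ 1.6607  6.9228 -1.1455] [1.     0.0076 0.0027]
ptr [111.  81. 144. 228. 252. 251. 229. 146.  80.  81.]
252.50282076079947
ptr2 [ 76.  60.  93. 146. 179. 180. 147.  91.  58.  74.]
252.50425991139386
mark [139. 227. 252. 253. 246. 199. 120.  75.  72.  74.  74.  74.  74.  73.
  72.  74.  92. 126. 151. 158.]
253.09122972019756
pusher_pointer [250.6, 112.9] 0.77
load_mark [252.7, 111.5] 0.85
```

Emit:
drive_tool(
  plan=[
    [[0,0.0015,0],[0,0,0],0],
    [[0,0.0028,0],[0,0,0],0],
    [[0,0.0028,0],[0,0,0],0],
    [[0,0.0028,0],[0,0,0],0],
    [[0,0.0028,0],[0,0,0],0],
    [[0,0.0028,0],[0,0,0],0],
    [[0,0.0028,0],[0,0,0],0],
    [[0,0.0028,0],[0,0,0],0],
    [[0,0.0028,0],[0,0,0],0],
    [[0,0.0028,0],[0,0,0],0],
    [[0,0.0028,0],[0,0,0],0],
    [[0,0.0028,0],[0,0,0],0],
  ],
)

```text
clock: 29.87
tool_pos: [0.5132, 0.1915, 0.1131]
orientation: [-107.0, 89.3, 49.7]
force: [0.6, 7.2, -1.1]
opening: 0.0138
```

```bash
python3 m.py; python3 m.py | head -5
```

```text
29.8667 [0.5132 0.1915 0.1131] 0.013787485366913555 [ 0.6175  7.1565 -1.1054] [0.9999 0.0109 0.0033]
ptr [144.  79. 110. 194. 244. 252. 238. 171.  95.  74.]
252.84752804320735
ptr2 [ 83.  60.  78. 124. 165. 177. 156. 109.  69.  62.]
252.8048780487805
mark [170. 237. 253. 253. 234. 152.  87.  72.  72.  73.  74.  73.  72.  72.
  71.  80. 105. 136. 154. 158.]
252.70127900510585
pusher_pointer [250.6, 112.5] 0.62
30.0167 [0.5133 0.1915 0.1131] 0.013902364183389287 [ 0.7051  6.9988 -1.2147] [0.9999 0.0109 0.0034]
ptr [145.  80. 110. 192. 245. 252. 239. 169.  95.  76.]
252.85079631181893
ptr2 [ 84.  60.  77. 124. 165. 178. 156. 109.  68.  61.]
252.80582524271844
```

```bash
python3 -c "
from plant import ctrl
print(ctrl.close_job())"
```

```text
the job is handed in; nothing more can be done
None
```

The job is handed in at about 30 s on the robot's clock. The tubes are sorted, and the gripper is still holding the pusher at the mark.

- **Tubes:** The two short tubes are in the outer sockets of the raised row, and the long tube is in the low row. I lowered each one to about its computed seating height (tool tip 82 mm above the bench). The contact forces there were about 1.5, 2.8 and 6.4 N; the first short tube, at 1.5 N, got 1 mm more before release. A later side picture shows all three in their sockets.
- **Pusher:** In the last wrist picture the pointer line and the clip line agree to within about 0.3 px (about 0.3 mm). The pose held steady over a repeat reading, with a spring load of about 7 N.

**Failed or differing checks:**
- One cap reading was wrong because the gripper hid the tube. A later picture replaced it.
- The cameras disagreed by 2–4 mm on absolute positions. I used the side camera and relative shifts instead.
- The picture limit stopped me viewing the pull by eye, so the final alignment comes from pixel profiles alone.
- The tool leans about 0.6° under the spring load.
- I did not measure the cap heights separately, and the bystanders were checked only in part in later pictures.

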